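# Release the latched key on the bench switch box

## Robot

A 6-joint arm with a two-finger parallel gripper is mounted at the origin on the work surface; the furniture and walls round the work are solid. World frame = base frame: x ahead of the robot, y to its left, z up, the work surface at z = 0. Lengths are in m, angles in degrees, forces in N, time in s.
With the tool pointing down it reaches from about 0.425 to 0.95 m from the base axis. Payload 14.7 kg.
Tool frame: the origin (TCP) lies midway between the tips of the shut fingers; the grasp point (between the pads) lies 19 mm behind it; y points along the fingers, x is the direction in which the jaws open and shut, and the axes are right-handed (so a half turn about y gives the same grasp; the last joint's range is limited). The gripper opens to 85 mm and grips with 20 to 120 N. Pads are 22 mm wide; open, the fingers measure 114 mm over their backs; the gripper's body (76 mm by 85 mm) begins 54 mm behind the grasp point. The pads swing forward as they close: fully open they stand 13 mm farther back than shut.
Start: joints at [67.861, 27.513, 91.461, -0, 61.026, -2.67], TCP at [0.217, 0.613, 0.231] pointing down, gripper open.
Joint ranges: [-157.49, 157.49], [-46.99, 117.5], [13.45, 153.17], [-89.5, 269.5], [5.16, 153.95], [-167.48, 167.48]. Speed limits (degrees/s): [108.29, 108.29, 136.94, 172.46, 172.46, 172.46].

## Interface

Orientations are given as a 3x3 rotation matrix whose columns are the frame's x, y, z axes.
In Python, from station import get_state, camera, camera_params, finish_job gives the robot as it stands.
- The arm moves only by the tool play_rows, never from a script. Its arguments are lists of equal length, an entry for each row: "dp": the shift along the world's x, y, z in m, a list of three; "rot": the turn, a rotation vector about the world's x, y, z in rad, a list of three; "gripper": the opening, from 0 (shut) to 1 (fully open). In form: {"dp": [[tx, ty, tz], ...], "rot": [[wx, wy, wz], ...], "gripper": [gripper, ...]}. A call has 1 to 12 rows; each row shifts and turns the commanded pose from where the row before left it; what a row does not reach is not made up. A row lasts 1/12 s, in which the tool goes at most 41.7 mm and 7.16 degrees, less where a joint would pass 70% of its speed; a pose out of reach is approached as far as the arm can. A call with a gripper value outside its range is refused whole. The fingers move at their own pace and stop on an object; "newtons" is the grip in N (left out, the last holds). Time passes only in rows, so rows that do not move let the fingers close. It gives the time, the measured TCP pose, the force and the opening at its end, in the units of the state.
- get_state(): the state, without advancing time (a new reading comes with each control period).
- camera(name): name is "scene" or "top" or "wrist"; returns the picture (384x512x3 uint8, red, green, blue); there is no depth.
- camera_params(name): a dict with "camera_matrix" (3x3 intrinsics, pixels), "k1" (the pictures are not rectified: a ray, as slopes to the right and down, at radius r is drawn at 1 + k1 r^2 times it, then the intrinsics apply), "camera_from_world" (4x4, takes a point from world to camera coordinates). Camera axes: x right, y down, z forward; pixel columns grow to the right and rows downward; lengths in m; the calibration is good to about 2 mm. A picture is of the moment at which its call begins: read the wrist's pose just before it. camera_params takes no time and is no camera call; for the wrist camera it gives the pose at the moment of the call.
- finish_job(): hands the job in, once; it reports no verdict.
The state is a dict: "clock": time; "joint_positions": joint angles; "qd": joint speeds; "joint_torque": joint torques, N m; "tool_pos": TCP position; "tool_rot": TCP orientation; "wrist_force": force on the tool from outside, world axes, zero at the start; "moment": the same for the moment, N m; "finger_gap": finger opening in m.
Only numpy, scipy, OpenCV 4.12 (cv2) and the standard library are available. Lean on these libraries where they do the work, as an engineer would, in place of code of your own. Each camera call takes 0.05 s, during which the arm holds its last target.

## Task

One outlet of the bench switch box was left on: of its four identical keys, one is latched down. Find it, tapping the keys lightly if you need to, and press it fully down with the fingertips and let go so that it springs up and all four keys stand raised. Do not push any of the raised keys more than half way down, and do not pick up or shift the sanding block, wax bar and brush.

Things in the scene. Friction and masses are not known exactly. Their poses are not given: they have to be found in the camera images.
- switch_box: Flat grey bench switch box, aluminium top plate, 104 (x) x 240 (y) x 46 mm, screwed down. Origin: centre of its underside, on the table; y runs along the row of keys, z up; a blank white plate lies in front (-x) of each key. The four keys stand on top at y = +78, +26, -26, -78 mm, x = 0; which key has which place differs from start to start.
- key_a (a joint): How far key a is down (m): 0 raised, about 0.007 latched, 0.012 bottom stop. One of the four starts latched, three raised. Spring force up: about 2 N at 0, 3.3 N at 0.007, 4 N at 0.012. Push-push latch: a press past about 0.010 (best to the stop), then letting go, changes the state (latched to raised, raised to latched); a shorter push changes nothing.
- key_a_top (a point): Centre of the flat top face of key a; goes down with it. Grey cap 36 (x) x 31 (y) mm in a 4 mm high black frame; all four alike. Cap top above the table: 66 mm raised, 59 mm latched, 54 mm at the bottom stop. Axes as the switch box's.
- key_b (a joint): How far key b is down (m): 0 raised, about 0.007 latched, 0.012 bottom stop. One of the four starts latched, three raised. Spring force up: about 2 N at 0, 3.3 N at 0.007, 4 N at 0.012. Push-push latch: a press past about 0.010 (best to the stop), then letting go, changes the state (latched to raised, raised to latched); a shorter push changes nothing.
- key_b_top (a point): Centre of the flat top face of key b; goes down with it. Grey cap 36 (x) x 31 (y) mm in a 4 mm high black frame; all four alike. Cap top above the table: 66 mm raised, 59 mm latched, 54 mm at the bottom stop. Axes as the switch box's.
- key_c (a joint): How far key c is down (m): 0 raised, about 0.007 latched, 0.012 bottom stop. One of the four starts latched, three raised. Spring force up: about 2 N at 0, 3.3 N at 0.007, 4 N at 0.012. Push-push latch: a press past about 0.010 (best to the stop), then letting go, changes the state (latched to raised, raised to latched); a shorter push changes nothing.
- key_c_top (a point): Centre of the flat top face of key c; goes down with it. Grey cap 36 (x) x 31 (y) mm in a 4 mm high black frame; all four alike. Cap top above the table: 66 mm raised, 59 mm latched, 54 mm at the bottom stop. Axes as the switch box's.
- key_d (a joint): How far key d is down (m): 0 raised, about 0.007 latched, 0.012 bottom stop. One of the four starts latched, three raised. Spring force up: about 2 N at 0, 3.3 N at 0.007, 4 N at 0.012. Push-push latch: a press past about 0.010 (best to the stop), then letting go, changes the state (latched to raised, raised to latched); a shorter push changes nothing.
- key_d_top (a point): Centre of the flat top face of key d; goes down with it. Grey cap 36 (x) x 31 (y) mm in a 4 mm high black frame; all four alike. Cap top above the table: 66 mm raised, 59 mm latched, 54 mm at the bottom stop. Axes as the switch box's.
- sanding_block: Loose brown cork sanding block, 64x100x28 mm, beside the right (-y) end of the switch box; a bystander. Origin: centre of the underside.
- wax_bar: Loose bar of green modelling wax, 37x76x14 mm, beside the left (+y) end of the switch box; a bystander. Origin: centre of the underside.
- flat_brush: Loose flat brush with a wooden handle, 46x171x14 mm, lying in front (-x) of the switch box; a bystander. Origin: centre of the underside.
Things that resemble listed ones, but are neither listed nor needed, are in the scene too. Leave any orange look-alike of the part that bears key_a alone.

How it is judged (in metres and radians):
On the way:
1. the latched key is pressed well down (past 9 mm) with the fingers (value of joint key_c above 0.009 m and contact force between the fingers and anything else above 0.5 N), for 0.02 s.
At the end, for the whole second after the job is handed in: all four keys stand raised (each less than 1.5 mm down), and the sanding block, wax bar and brush lie within 20 mm of where they started (value of joint each of key_a, key_b, key_c, key_d below 0.0015 m and distance of each of sanding_block, wax_bar, flat_brush from where it was at the start of the episode below 0.02 m); the robot touches nothing.
It fails at once if a raised key is pushed more than half way (6 mm) down (value of joint any of key_a, key_b, key_d above 0.006 m).
It fails at once if a bystander (sanding block, wax bar or brush) is lifted or moved more than 20 mm (distance of any of sanding_block, wax_bar, flat_brush from where it was at the start of the episode above 0.02 m).
It also fails if it takes over 48 s, if anything falls off the work surface, if the arm or the gripper's body presses on something with over 40 N, if the wrist force passes 120 N, or if a joint passes its speed limit or range.

## Working session

There is one attempt and no reset: what is moved stays moved. The work goes in short steps, Python scripts to look and compute and a tool call to move; the robot and the scene stay as the last step left them, time stands still between calls to the robot, and variables do not carry over. Pictures are saved under pics/ and viewed, and the job is handed in when it is done.

Besides the shell and the picture viewer there is one more tool, called after "Call:" as name(argument=value, ...) on one line, values as JSON. play_rows: Moves the arm, as the interface text tells. Its arguments: {"type":"object","properties":{"dp":{"type":"array"},"rot":{"type":"array"},"gripper":{"type":"array"},"newtons":{"type":"number"}},"required":["dp","rot","gripper"]}

```bash
mkdir -p pics; cat > h.py <<'E'
import numpy as np,cv2
from station import *
def save(n,im): cv2.imwrite('pics/'+n+'.png',im[:,:,::-1])
def ray(P,u,v):
    K=np.array(P['camera_matrix']);T=np.array(P['camera_from_world'])
    d=np.array([(u-K[0,2])/K[0,0],(v-K[1,2])/K[1,1]]);s=d.copy()
    for _ in range(30): s=d/(1+P['k1']*(s@s))
    R=T[:3,:3];return -R.T@T[:3,3],R.T@np.array([s[0],s[1],1])
def plane(P,u,v,z):
    c,r=ray(P,u,v);return c+r*(z-c[2])/r[2]
def tri(obs):
    A=np.zeros((3,3));b=np.zeros(3)
    for P,u,v in obs:
        c,r=ray(P,u,v);r=r/np.linalg.norm(r);M=np.eye(3)-np.outer(r,r);A+=M;b+=M@c
    return np.linalg.solve(A,b)
def proj(P,X):
    K=np.array(P['camera_matrix']);T=np.array(P['camera_from_world'])
    c=T[:3,:3]@np.array(X)+T[:3,3];s=c[:2]/c[2];s=s*(1+P['k1']*(s@s))
    return K[0,0]*s[0]+K[0,2],K[1,1]*s[1]+K[1,2]
E
python3 - <<'E'
from h import *
import pickle
for n in ['scene','top','wrist']:
    P=camera_params(n);im=camera(n);save(n+'0',im);pickle.dump((P,im),open(n+'0.pkl','wb'))
s=get_state();print(s)
E
```

```text
{'clock': 0.15, 'joint_positions': array([ 6.78608167e+01,  2.75416721e+01,  9.14845686e+01, -1.46310483e-03,
        6.10262166e+01, -2.66962216e+00]), 'qd': array([ 0.05617026, -0.15755031, -0.22550919,  0.06098768,  0.0208558 ,
       -0.0400807 ]), 'joint_torque': array([ 7.34916812e-04, -9.51152301e+01, -4.30453312e+01,  1.79383273e-04,
        8.20680696e-03, -6.09406516e-05]), 'tool_pos': array([0.21651897, 0.6125572 , 0.2308248 ]), 'tool_rot': array([[ 3.33294205e-01, -3.24339428e-04, -9.42822819e-01],
       [ 9.42822430e-01, -8.56466785e-04,  3.33294362e-01],
       [-9.15596931e-04, -9.99999581e-01,  2.03390713e-05]]), 'wrist_force': array([ 0.02367244, -0.75603655, -0.3341054 ]), 'moment': array([-0.0727126 ,  0.01643821,  0.05337763]), 'finger_gap': 0.0851819146330062}
```

View pics/scene0.png

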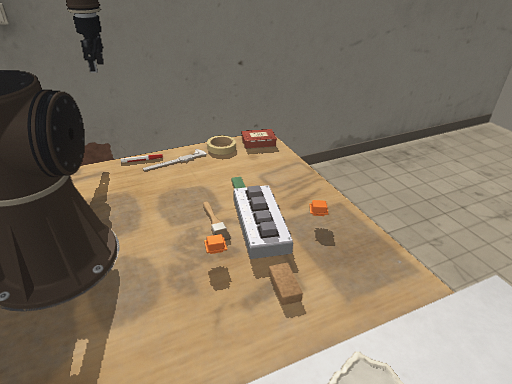

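View pics/top0.png

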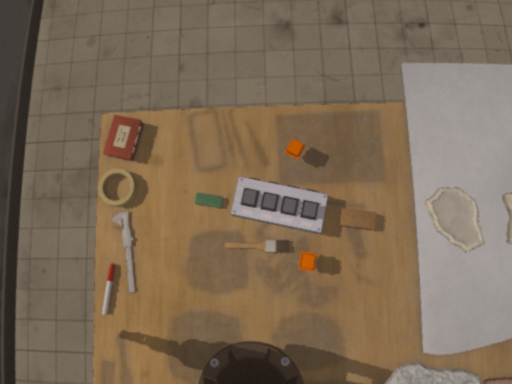

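View pics/wrist0.png

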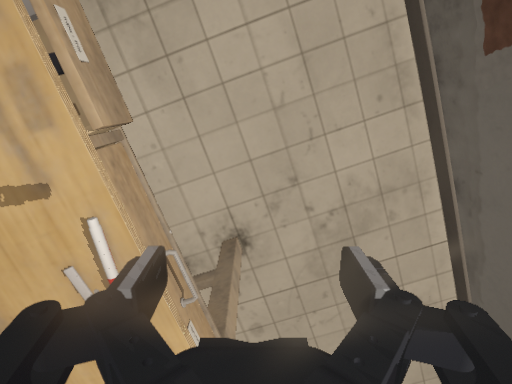

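The top view shows the switch box at about (280,204), with keys at (249,197), (270,201), (290,206) and (310,210). The wax bar is at (209,200), the cork block at (358,219), the brush at (258,246), and two orange look-alikes at (295,149) and (308,262). The wrist camera doesn't see the box yet. Next I'll measure the box.

```bash
python3 - <<'E'
from h import *
import pickle
P,im=pickle.load(open('top0.pkl','rb'))
S,ims=pickle.load(open('scene0.pkl','rb'))
c=im[110:290,180:400]; save('topc',cv2.resize(c,None,fx=3.6,fy=3.3,interpolation=cv2.INTER_CUBIC)[:600,:800])
c=ims[170:310,190:340]; save('scenec',cv2.resize(c,None,fx=4,fy=4,interpolation=cv2.INTER_CUBIC))
for u,v in [(249,197),(270,201),(290,206),(310,210)]: print(plane(P,u,v,.065).round(4))
# orange heights
def cen(im):
    m=((im[:,:,0]>200)&(im[:,:,1]<130)&(im[:,:,2]<60)).astype(np.uint8)
    n,l,st,ce=cv2.connectedComponentsWithStats(m);return [(st[i,4],ce[i]) for i in range(1,n) if st[i,4]>50]
a=cen(im);b=cen(ims);print(a,b)
for x in a:
  for y in b: 
    X=tri([(P,*x[1]),(S,*y[1])]);print(X.round(3),np.array(proj(P,X))-x[1])
g=(im.min(2)>150)&(np.ptp(im.astype(int),axis=2)<30);g=g.astype(np.uint8);g[:150]=0;g[250:]=0;g[:,:220]=0;g[:,340:]=0
g=cv2.morphologyEx(g,cv2.MORPH_CLOSE,np.ones((3,3)))
n,l,st,ce=cv2.connectedComponentsWithStats(g);i=1+np.argmax(st[1:,4]);cn,_=cv2.findContours((l==i).astype(np.uint8),0,2)
r=cv2.minAreaRect(max(cn,key=len));bx=cv2.boxPoints(r);print(r)
q=np.array([plane(P,*p,.046) for p in bx]);print(q.round(4),np.linalg.norm(q-np.roll(q,1,0),axis=1),q.mean(0))
E
```

```text
[ 0.5102 -0.0125  0.065 ]
[ 0.4983 -0.0654  0.065 ]
[ 0.484  -0.1154  0.065 ]
[ 0.4723 -0.1654  0.065 ]
[] []
((279.20465087890625, 203.9176483154297), (90.02540588378906, 37.03809356689453), 11.768288612365723)
[[ 0.4731  0.0348  0.046 ]
 [ 0.5678  0.0135  0.046 ]
 [ 0.5121 -0.2138  0.046 ]
 [ 0.4193 -0.1894  0.046 ]] [0.23052613 0.0971005  0.23401377 0.09603918] [ 0.49309549 -0.08872434  0.046     ]
```

View pics/topc.png

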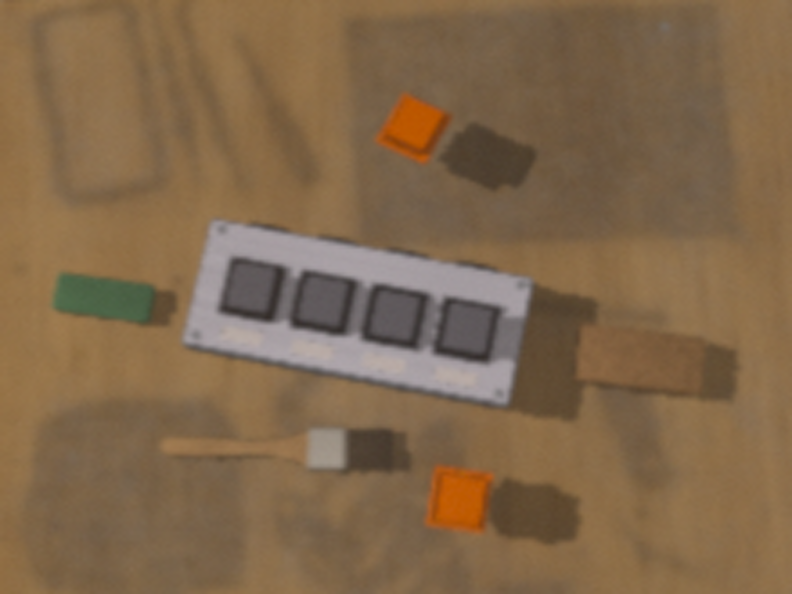

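View pics/scenec.png

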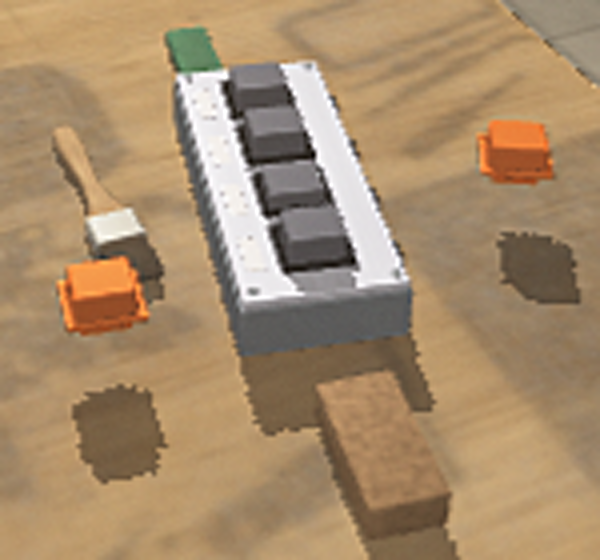

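```bash
python3 - <<'E'
from h import *
import pickle
P,im=pickle.load(open('top0.pkl','rb'))
S,ims=pickle.load(open('scene0.pkl','rb'))
def cen(im):
    h=cv2.cvtColor(im,cv2.COLOR_RGB2HSV);m=((h[:,:,1]>215)&(h[:,:,0]<16)&(h[:,:,2]>130)).astype(np.uint8)
    n,l,st,ce=cv2.connectedComponentsWithStats(m);return [(st[i,4],ce[i]) for i in range(1,n) if st[i,4]>40]
a=cen(im);b=cen(ims);print(a,b)
for x in a:
  for y in b: 
    X=tri([(P,*x[1]),(S,*y[1])]);print(X.round(3),np.array(proj(P,X))-x[1])
# key heights: rough top-face centres
for i,((u,v),(cu,cv)) in enumerate(zip([(249,197),(270,201),(290,206),(310,210)],[(257,82),(276,132),(293,183),(311,236)])):
    X=tri([(P,u,v),(S,190+cu/4,170+cv/4)]);print(i,X.round(4))
    for z in (.059,.066): 
        p=proj(S,plane(P,u,v,z)); print(((np.array(p)-[190,170])*4).round(1))
print(proj(S,[.4912,-.0897,.25]))
E
```

```text
[(np.int32(196), array([294.14285714, 148.49489796])), (np.int32(243), array([307.14403292, 260.79835391]))] []
0 [ 0.5105 -0.0121  0.0597]
[258.6  82.7]
[257.6  74.8]
1 [ 0.4989 -0.0654  0.0573]
[277.3 129.8]
[276.2 121.4]
2 [ 0.4852 -0.1161  0.0563]
[292.1 179.6]
[290.9 170.6]
3 [ 0.4728 -0.1662  0.0569]
[312.3 233. ]
[310.9 223.4]
(np.float64(263.53506916988215), np.float64(140.6974427730492))
```

Call:
play_rows(dp=[[0.024,-0.0285,0.001],[0.024,-0.0285,0.001],[0.024,-0.0285,0.001],[0.024,-0.0285,0.001],[0.024,-0.0285,0.001],[0.024,-0.0285,0.001],[0.024,-0.0285,0.001],[0.024,-0.0285,0.001],[0.024,-0.0285,0.001],[0.024,-0.0285,0.001],[0.024,-0.0285,0.001]], rot=[[0,0,-0.067],[0,0,-0.067],[0,0,-0.067],[0,0,-0.067],[0,0,-0.067],[0,0,-0.067],[0,0,-0.067],[0,0,-0.067],[0,0,-0.067],[0,0,-0.067],[0,0,-0.067]], gripper=[0,0,0,0,0,0,0,0,0,0,0], newtons=30)

```text
clock: 1.07
tool_pos: [0.4815, 0.2977, 0.2423]
tool_rot: [[0.882, -0.0, -0.471], [0.471, -0.0, 0.882], [-0.0, -1.0, 0.0]]
wrist_force: [1.0, 1.4, 0.4]
finger_gap: -0.0002
```

Call:
play_rows(dp=[[0.001,-0.0355,0],[0.001,-0.0355,0],[0.001,-0.0355,0],[0.001,-0.0355,0],[0.001,-0.0355,0],[0.001,-0.0355,0],[0.001,-0.0355,0],[0.001,-0.0355,0],[0.001,-0.0355,0],[0.001,-0.0355,0],[0.001,-0.0355,0],[0,0,0]], rot=[[0,0,-0.067],[0,0,-0.067],[0,0,-0.067],[0,0,-0.067],[0,0,-0.067],[0,0,-0.067],[0,0,-0.067],[0,0,-0.067],[0,0,-0.067],[0,0,-0.067],[0,0,-0.067],[0,0,0]], gripper=[0,0,0,0,0,0,0,0,0,0,0,0])

```text
clock: 2.07
tool_pos: [0.4918, -0.0963, 0.2423]
tool_rot: [[0.969, 0.001, 0.248], [-0.248, -0.002, 0.969], [0.001, -1.0, -0.001]]
wrist_force: [0.0, 0.4, 0.3]
finger_gap: -0.0002
```

```bash
python3 - <<'E'
from h import *
import pickle
s=get_state();P=camera_params('wrist');im=camera('wrist');save('w1',im);pickle.dump((P,im),open('w1.pkl','wb'))
print(s['clock'],s['tool_pos'],s['tool_rot'].round(3),s['finger_gap'],s['wrist_force'])
T=np.array(P['camera_from_world']);print((-T[:3,:3].T@T[:3,3]).round(3),T[:3,:3].round(2))
E
```

```text
2.0667 [ 0.49184603 -0.09627399  0.24232555] [[ 0.969  0.001  0.248]
 [-0.248 -0.002  0.969]
 [ 0.001 -1.    -0.001]] -0.00023999188748486058 [0.02011574 0.35595925 0.3386616 ]
[ 0.51  -0.022  0.385] [[ 0.97 -0.25  0.  ]
 [-0.24 -0.93  0.3 ]
 [-0.07 -0.29 -0.96]]
```

View pics/w1.png

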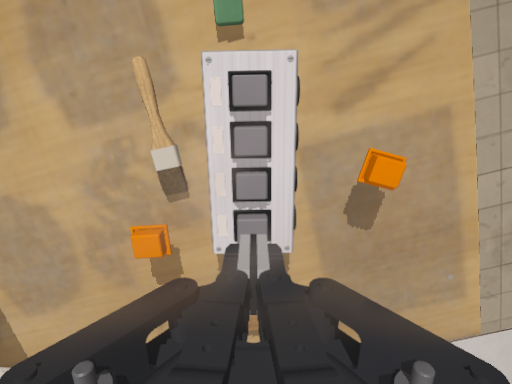

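The wrist view shows the four keys at (250,91), (251,140), (252,184) and (252,222). The two orange look-alikes at (383,169) and (151,242) aren't on the box, so the grey box at the centre is the right one. I'll take a second wrist view from further back and lower.

Call:
play_rows(dp=[[-0.008,-0.032,-0.015],[-0.008,-0.032,-0.015],[-0.008,-0.032,-0.015],[-0.007,-0.03,-0.015],[0,0,0],[0,0,0]], rot=[[0,0,0],[0,0,0],[0,0,0],[0,0,0],[0,0,0],[0,0,0]], gripper=[0,0,0,0,0,0])

```text
clock: 2.62
tool_pos: [0.4598, -0.2175, 0.1814]
tool_rot: [[0.97, -0.002, 0.242], [-0.242, 0.001, 0.97], [-0.002, -1.0, 0.001]]
wrist_force: [0.6, 0.4, 0.6]
finger_gap: 0.0001
```

```bash
python3 - <<'E'
from h import *
import pickle
s=get_state();P=camera_params('wrist');im=camera('wrist');pickle.dump((P,im),open('w2.pkl','wb'))
print(s['clock'],s['tool_pos'])
save('w2',im)
save('w2c',cv2.resize(im[0:240,180:340],None,fx=2.5,fy=2.5,interpolation=cv2.INTER_CUBIC))
im=pickle.load(open('w1.pkl','rb'))[1]
save('w1c',cv2.resize(im[40:260,180:330],None,fx=2.7,fy=2.7,interpolation=cv2.INTER_CUBIC))
E
```

```text
2.6167 [ 0.45982864 -0.21746429  0.18139024]
```

View pics/w2.png

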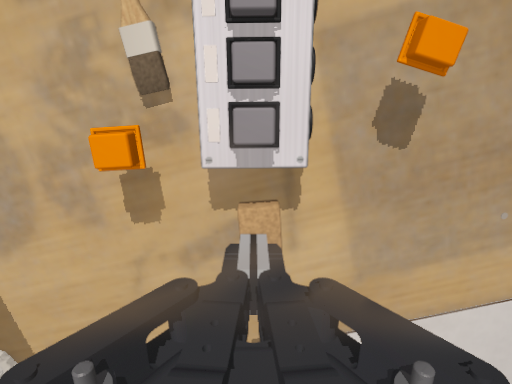

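View pics/w2c.png

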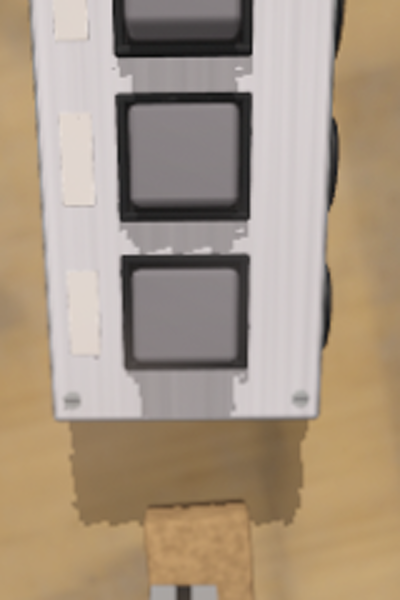

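View pics/w1c.png

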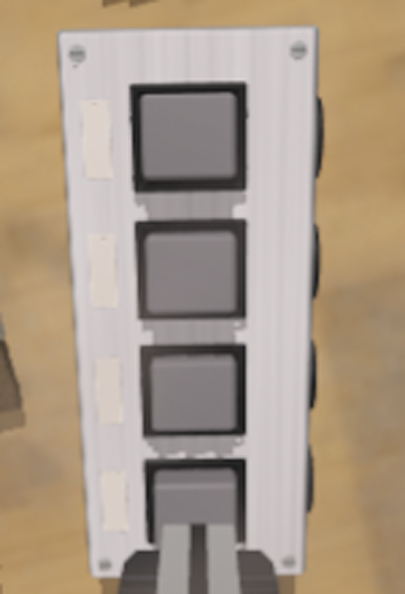

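The shadows behind keys 1 and 2 fill the gap to the next key. Key 3 (from the +y end; w1 (252,184), w2 (253,62)) casts a shorter one, with a bright strip before key 4. So key 3 is the likely latched key, and I'll measure it to check.

```bash
python3 - <<'E'
from h import *
import pickle
V={n:pickle.load(open(n+'.pkl','rb')) for n in('w1','w2')}
R={};C={}
for n,(P,im) in V.items():
    hsv=cv2.cvtColor(im,cv2.COLOR_RGB2HSV)
    m=(im.max(2)<75).astype(np.uint8); m[235:]=0; m[:,:200]=0; m[:,290:]=0
    cn,h=cv2.findContours(m,cv2.RETR_CCOMP,2)
    for c,hh in zip(cn,h[0]):
        if cv2.contourArea(c)>600 and hh[3]<0:
            r=cv2.minAreaRect(c);print(n,'frame',np.round(r[0],1),np.round(r[1],1),plane(P,*r[0],.050).round(4))
        if cv2.contourArea(c)>400 and hh[3]>=0:
            r=cv2.minAreaRect(c);print(n,'  cap',np.round(r[0],1),np.round(r[1],1),[plane(P,*r[0],z).round(4)[:2] for z in(.059,.066)])
E
```

```text
w1 frame [249.5  90.5] [39. 41.] [ 0.5095 -0.0109  0.05  ]
w1   cap [249.5  89.5] [37. 33.] [array([ 0.5097, -0.0102]), array([ 0.5097, -0.0104])]
w2 frame [253.   62.5] [51. 52.] [ 0.4851 -0.1123  0.05  ]
w2   cap [252.5  61. ] [45. 42.] [array([ 0.4848, -0.1121]), array([ 0.4846, -0.1129])]
w2 frame [252.5  11. ] [22. 55.] [ 0.4942 -0.0742  0.05  ]
```

Call:
play_rows(dp=[[0.008,0.035,0],[0.008,0.035,0],[0.009,0.0345,0],[0,0,-0.03],[0,0,-0.03],[0,0,-0.03],[0,0,-0.015],[0,0,0],[0,0,0]], rot=[[0,0,0],[0,0,0],[0,0,0],[0,0,0],[0,0,0],[0,0,0],[0,0,0],[0,0,0],[0,0,0]], gripper=[0,0,0,0,0,0,0,0,0])

```text
clock: 3.42
tool_pos: [0.4857, -0.1114, 0.0775]
tool_rot: [[0.971, -0.001, 0.239], [-0.239, 0.0, 0.971], [-0.001, -1.0, 0.0]]
wrist_force: [-0.4, 0.2, 0.5]
finger_gap: -0.0001
```

```bash
python3 - <<'E'
from h import *
s=get_state();im=camera('scene');print(s['clock'],s['tool_pos'],s['wrist_force'].round(2))
save('s3',cv2.resize(im[150:280,190:340],None,fx=4,fy=4,interpolation=cv2.INTER_CUBIC))
im=camera('wrist');save('w3',im)
E
```

```text
3.4167 [ 0.48566486 -0.11144602  0.07749522] [-0.39  0.16  0.52]
```

View pics/s3.png

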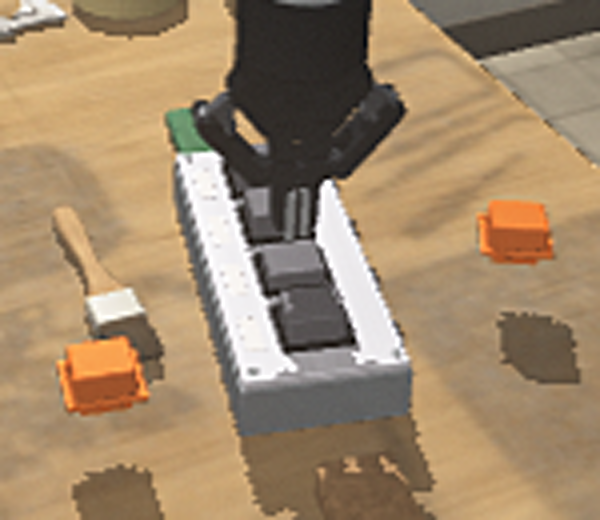

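View pics/w3.png

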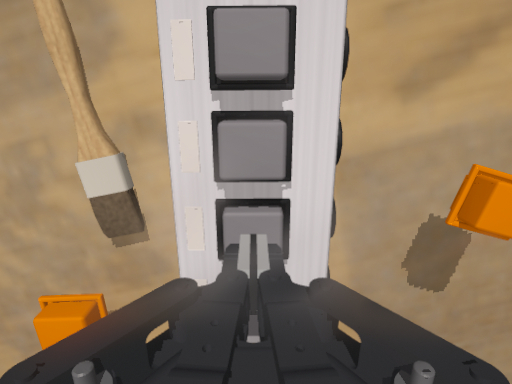

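The fingertips are over key 3 (w3 (253,228)), and its cap is visibly deeper in its frame than keys 1 and 2. I'll tap down to 63–62 mm: a raised key (66 mm) would push back about 2.7 N, a latched one nothing.

Call:
play_rows(dp=[[0,-0.002,-0.006],[0,0,-0.005],[0,0,-0.004],[0,0,0],[0,0,0],[0,0,0]], rot=[[0,0,0],[0,0,0],[0,0,0],[0,0,0],[0,0,0],[0,0,0]], gripper=[0,0,0,0,0,0])

```text
clock: 4.02
tool_pos: [0.4856, -0.1147, 0.0623]
tool_rot: [[0.971, -0.0, 0.241], [-0.241, 0.0, 0.971], [-0.0, -1.0, -0.0]]
wrist_force: [-0.1, -0.2, 0.1]
finger_gap: 0.0
```

Call:
play_rows(dp=[[0,0,0]], rot=[[0,0,0]], gripper=[0])

```text
clock: 4.1
tool_pos: [0.4857, -0.1147, 0.0624]
tool_rot: [[0.971, 0.0, 0.241], [-0.241, -0.0, 0.971], [0.0, -1.0, -0.0]]
wrist_force: [-0.2, -0.7, -0.3]
finger_gap: -0.0001
```

Call:
play_rows(dp=[[0,0,0]], rot=[[0,0,0]], gripper=[0])

```text
clock: 4.18
tool_pos: [0.4857, -0.1147, 0.0624]
tool_rot: [[0.971, 0.0, 0.241], [-0.241, -0.0, 0.971], [0.0, -1.0, -0.0]]
wrist_force: [-1.0, -0.2, 0.4]
finger_gap: -0.0003
```

```bash
python3 - <<'E'
from h import *
f=[]
for i in range(6):
    s=get_state();f.append(s['wrist_force']);im=camera('wrist')
print(s['clock'],s['tool_pos'],np.round(f,2)); save('w4',im)
im=camera('scene')
save('s4',cv2.resize(im[150:280,190:340],None,fx=4,fy=4,interpolation=cv2.INTER_CUBIC))
E
```

```text
4.4333 [ 0.48565288 -0.11467642  0.06235801] [[-1.04 -0.22  0.4 ]
 [ 0.25  1.05 -0.12]
 [ 0.11  0.31  0.84]
 [-0.66 -0.21 -0.42]
 [-0.77 -0.11 -0.31]
 [-0.11  0.92  0.91]]
```

View pics/s4.png

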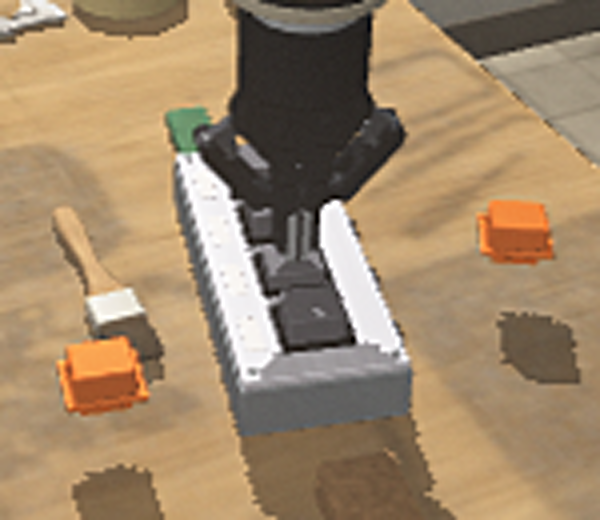

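View pics/w4.png

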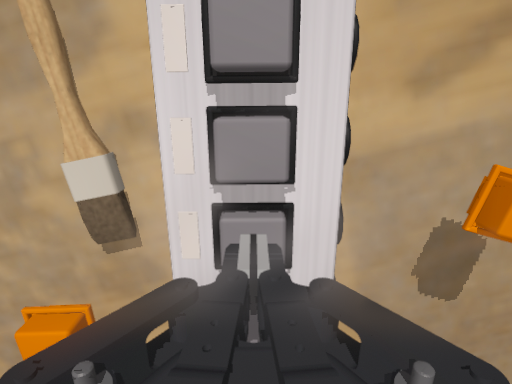

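No force at 62.4 mm (mean about 0.2 N), so key 3 is latched. Next I'll press to 54 mm in steps.

Call:
play_rows(dp=[[0,0.001,-0.0025],[0,0,-0.002],[0,0,0],[0,0,0]], rot=[[0,0,0],[0,0,0],[0,0,0],[0,0,0]], gripper=[0,0,0,0])

```text
clock: 4.87
tool_pos: [0.4857, -0.1136, 0.0577]
tool_rot: [[0.971, 0.0, 0.241], [-0.241, 0.0, 0.971], [0.0, -1.0, 0.0]]
wrist_force: [0.2, 1.0, 3.7]
finger_gap: 0.0002
```

Call:
play_rows(dp=[[0,0,0]], rot=[[0,0,0]], gripper=[0])

```text
clock: 4.95
tool_pos: [0.4858, -0.1136, 0.0578]
tool_rot: [[0.971, 0.0, 0.241], [-0.241, 0.0, 0.971], [0.0, -1.0, 0.0]]
wrist_force: [0.1, 1.7, 3.7]
finger_gap: 0.0002
```

The 3.7 N at 57.8 mm matches a latched cap. Now I'll press to the stop.

Call:
play_rows(dp=[[0,0,-0.002],[0,0,-0.001],[0,0,-0.0005],[0,0,-0.0005],[0,0,0],[0,0,0]], rot=[[0,0,0],[0,0,0],[0,0,0],[0,0,0],[0,0,0],[0,0,0]], gripper=[0,0,0,0,0,0])

```text
clock: 5.45
tool_pos: [0.4857, -0.1137, 0.054]
tool_rot: [[0.971, 0.0, 0.241], [-0.241, -0.0, 0.971], [0.0, -1.0, 0.0]]
wrist_force: [0.2, 2.5, 10.6]
finger_gap: -0.0002
```

10.6 N is above the 4 N spring force, so the stop is reached. Now I'll release and retreat.

Call:
play_rows(dp=[[0,0,-0.0003],[0,0,0],[0,0,0.006],[0,0,0.012],[0,0,0.03],[0,0,0.035],[-0.008,-0.035,0.03],[-0.009,-0.035,0.01],[-0.008,-0.035,0],[0,0,0],[0,0,0]], rot=[[0,0,0],[0,0,0],[0,0,0],[0,0,0],[0,0,0],[0,0,0],[0,0,0],[0,0,0],[0,0,0],[0,0,0],[0,0,0]], gripper=[0,0,0,0,0,0,0,0,0,0,0])

```text
clock: 6.37
tool_pos: [0.4609, -0.2165, 0.1733]
tool_rot: [[0.97, 0.0, 0.244], [-0.244, -0.0, 0.97], [0.0, -1.0, -0.0]]
wrist_force: [0.4, 0.6, -0.1]
finger_gap: -0.0
```

```bash
python3 - <<'E'
from h import *
s=get_state();im=camera('scene');print(s['clock'],s['tool_pos'],s['wrist_force'].round(2))
save('s5',cv2.resize(im[150:310,190:340],None,fx=3.7,fy=3.7,interpolation=cv2.INTER_CUBIC))
im=camera('wrist');save('w5',cv2.resize(im,None,fx=1.5,fy=1.5))
im=camera('top');save('t5',cv2.resize(im[110:290,180:400],None,fx=3.6,fy=3.3,interpolation=cv2.INTER_CUBIC))
E
```

```text
6.3667 [ 0.46085895 -0.21647427  0.17332119] [ 0.44  0.61 -0.08]
```

View pics/s5.png

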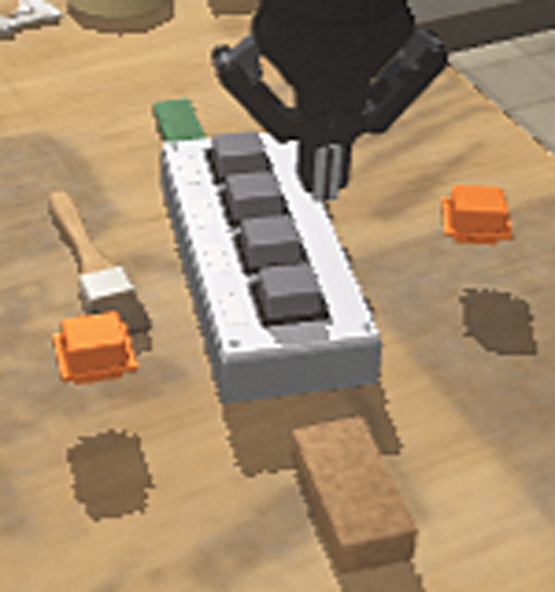

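View pics/w5.png

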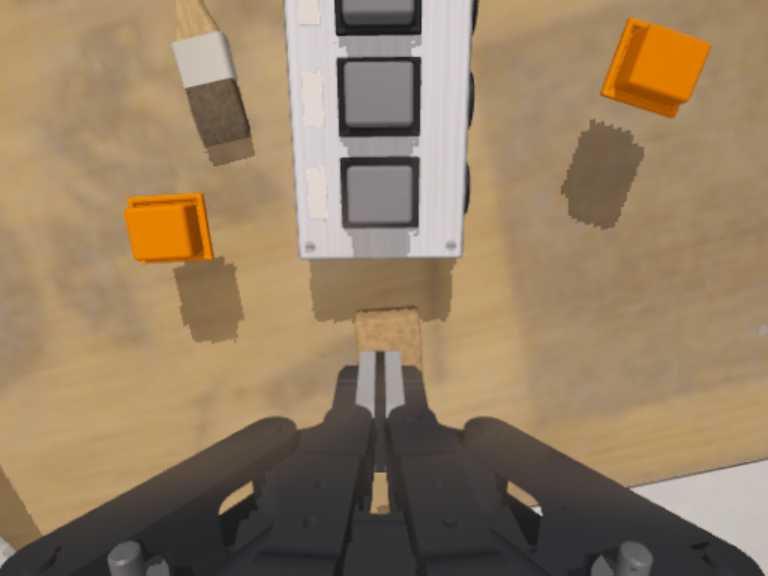

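View pics/t5.png

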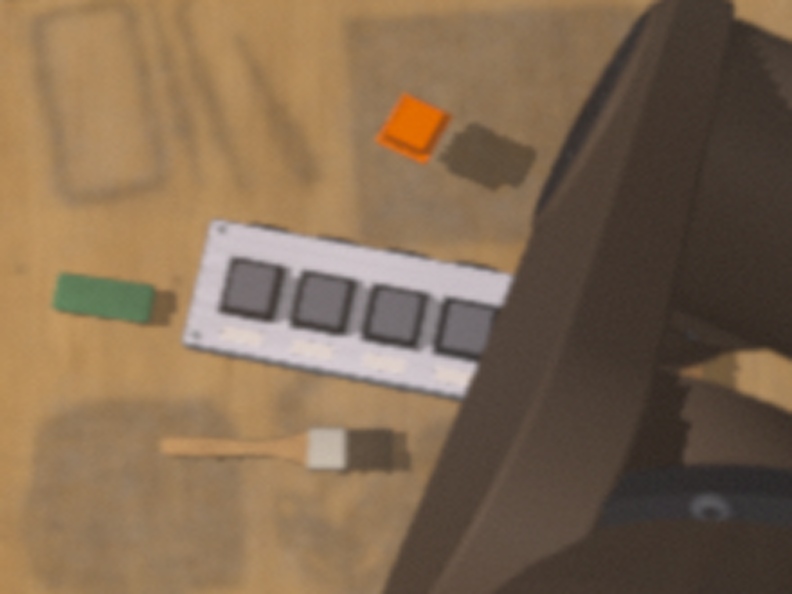

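Key 3 (s5 (270,240)) now stands as high as its neighbours. Its shadow fills the gap to key 4 (w5 (380,145)), and the bright strip is gone. The wax bar, brush and cork block look unmoved, and the arm is clear.

```bash
python3 -c "
from station import *
print(finish_job())"
```

```text
the job is handed in; nothing more can be done
None
```

The latched key was the third from the +y end of the switch box (y = −26 mm). I pressed it to its stop with the shut fingertips, let go, and handed the job in at about 6.5 s.

- **Finding it:** its shadow on the plate was shorter than those of the other keys. A light tap gave no force at 62.4 mm, where a raised key would have pushed back about 2.7 N. At 57.8 mm it gave 3.7 N, which fits a latched cap.
- **Pressing it:** at 54.0 mm the force was 10.6 N, well above the 4 N spring force, so the key was on its stop.
- **Last checks:** in the scene and wrist pictures after release, all four keys look equally high and the third key's shadow now fills the gap to the fourth. I saw no change in the position of the sanding block, wax bar or brush. The wrist force was about 0.7 N in all, within its noise, with the arm clear.
- **What disagreed or was left out:** early two-view height estimates put all the caps at 56–60 mm, too coarse to tell raised from latched, so I did not use them. I did not tap the key again after release, so its raised state is confirmed by pictures only. The arm hid the sanding block in the last top view, so that check rests on the scene and wrist views.

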